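Close up the puzzle lamp's control box and press its knob

TASK

The control box of the puzzle table's lamp has been opened: seat its white cover plate back down flat on the box over the two brass pins first, then turn the black knob so that the flat in its bore matches the flat of the steel shaft and push it fully onto the shaft. Press the knob (and the sprung shaft with it) down to the bottom of its travel and finish while still holding it pressed down; do not let go at the end. Leave the mug, bottle, screwdriver, puzzle pieces and other things on the table where they are.

Things in the scene. Friction and masses are not known exactly. Their poses are not given: they have to be found in the camera images.
- housing: Grey control box, fixed: 96 (x) x 44 (y) mm, top 40 mm above the table, on a black foot 104 x 70 x 6 mm. Two brass pins, 7 mm across, tips tapered to 3 mm, stand 20 mm up from its top at x = -38 and +38 mm, y = 0. In the middle stands a brass bushing with a steel shaft. Origin: centre of its underside; x along the 96 mm side, z up.
- housing_seat (a point): Centre of the box's top face, 40 mm above the table; axes as the housing. The cover is seated when its underside centre is here.
- shaft_top (a point): Centre of the shaft's top end: 38 mm above the box's top (78 mm above the table) with the shaft up; it goes down with the shaft. Axes as bushing: the flat faces +x of this point. The knob goes on freely only with its +x within about 15 degrees of this +x.
- shaft (a joint): How far the shaft is pressed down, m: 0 = up, 0.005 = bottom of travel. The spring takes 3 N to start and 9 N at the bottom, and pushes the shaft back up when let go. The shaft does not turn.
- bushing: Brass bushing, 22 mm across, fixed in the middle of the box, 10 mm high above its top, carrying the bright upright steel shaft: 16 mm across with one flat along it, 2 mm from the axis, painted orange, facing +x of this frame (turned differently from the box). Its top edge is bevelled by 1.2 mm all round. Origin: on the axis, at the box's top; z up.
- cover: Loose white cover plate, 100 (x) x 50 (y) x 14 (z) mm, about 0.09 kg, lying flat. Through holes: 10 mm round for the pins at x = -38 and +38 mm, y = 0, and 26 mm round in the middle for shaft and bushing. Half a turn makes no difference. Origin: centre of its underside; z up. The box is narrower (44 mm), so fingers across the 50 mm width clear it.
- knob: Loose black knob, 0.06 kg, bore down: round body 46 mm across, 20 mm high; on it a grip bar 42 (x) x 14 (y) mm, 22 mm high (top at 42 mm). D-bore in the underside, 17 mm deep, 1 mm clear of the shaft all round, flat on the +x side, where an orange line marks the bar's top and end. Seated: underside 17 mm below shaft_top, 7 mm above the cover (2 mm when pressed). Origin: underside centre.
- mug: Blue mug, 80 mm across, 92 mm high. Bystander. Origin under its centre.
- glue: White glue bottle, 52 mm across, 130 mm high. Bystander. Origin under its centre.
- screwdriver: Screwdriver with a red handle, 170 mm long, lying on the table. Bystander.
- piece_a: White jigsaw piece, 30 mm square with two tabs, 5 mm thick, lying on the table. Bystander.
- piece_b: Another white jigsaw piece like piece_a. Bystander.
- dish: Green glass dish, 90 mm across, 35 mm high. Bystander. Origin under its centre.
- tin: Round aluminium tin, 64 mm across, 50 mm high. Bystander. Origin under its centre.
Things that resemble listed ones, but are neither listed nor needed, are in the scene too. Leave any orange or red look-alike of the housing alone.

How it is judged:
By the outcome, as a careful person would: the job done as asked, in the order asked, and still so for the second after the job is handed in, while the arm keeps its last pose, push and grip.
It also fails if it takes over 59 s, if anything falls off the work surface, if the arm or the gripper's body presses on something with over 40 N, if the wrist force passes 120 N, or if a joint passes its speed limit or range.

ROBOT

A 6-joint arm with a two-finger parallel gripper is mounted at the origin on the work surface. World frame = base frame: x ahead of the robot, y to its left, z up, the work surface at z = 0. Lengths are in mm, angles in rad, forces in N, time in s.
With the tool pointing down it reaches from about 350 to 975 mm from the base axis. Payload 7.1 kg.
Tool frame: the origin (TCP) lies at the centre of the arm's flange, where the gripper is bolted on; the fingertips stand 182 mm ahead of it and the grasp point (between the pads) lies 163 mm ahead of it; x points along the fingers, y is the direction in which the jaws open and shut, and the axes are right-handed (so a half turn about x gives the same grasp; the last joint's range is limited). The gripper opens to 88 mm and grips with 3 to 60 N. Pads are 20 mm wide; open, the fingers measure 115 mm over their backs; the gripper's body (75 mm by 178 mm) begins 61 mm behind the grasp point.
Start: joints at [1.175, 0.423, 1.63, -0, 1.089, -0.019], TCP at [229.935, 581.151, 404.675] pointing down, gripper open.
Joint ranges: [-3, 3], [-0.9, 2.11], [0.09, 2.58], [-1.31, 4.45], [0.11, 2.69], [-2.54, 2.54]. Speed limits (rad/s): [2.39, 2.39, 3.01, 3.14, 3.14, 3.14].

INTERFACE

Orientations are given as a rotation vector (axis times angle).
In Python, from workcell import readout, viewer, workorder, models gives the robot as it stands. The module is installed in compiled form; this text tells all that it offers.
- The arm moves only by the tool apply_moves, never from a script. Its argument "commands" is a list that holds one entry, the list of rows, each a list of 4 numbers: the shift along the world's x, y, z in m, then the turn about the world's z in rad. A call has 1 to 8 rows; each row is the pose to reach, as a shift and turn from the pose commanded when the call began; what a row does not reach only later rows make up. A row lasts 1/8 s, in which the tool goes at most 62.5 mm and 10.7 degrees, less where a joint would pass 70% of its speed; a pose out of reach is approached as far as the arm can. A call with a gripper value outside its range is refused whole. "gripper" is the finger opening in m, from 0 to 0.0878, set as the call begins (left out, the last holds). The fingers move at their own pace and stop on an object; the grip force is fixed at half the most. Time passes only in rows, so rows that repeat a pose let the fingers close. It gives the time, the measured TCP pose, the force and the opening at its end, in the units of the state.
- readout.get_obs(): the state, without advancing time (a new reading comes with each control period).
- viewer.get_image(name): name is "side" or "top" or "wrist"; returns a dict with "color" (480x640x3 uint8, red, green, blue), "vertical_fov" (degrees; the focal length in pixels is half the picture's height over the tangent of half this angle, whatever the lens; pixels are square), "cx", "cy" (the principal point, pixels), "rvec" (rotation vector, rad) and "tvec" (3), from world to camera coordinates, as OpenCV has them. Camera axes: x right, y down, z forward; pixel columns grow to the right and rows downward; lengths in mm; the calibration is good to about 2 mm. A picture is of the moment at which its call begins. There is no depth.
- workorder.close_job(): hands the job in, once; it reports no verdict.
Trained networks look in the newest picture that a camera, given by its name, has taken for a name from the list of things; names that differ only in an ending like _2 or _b are one class to them, and where a whole thing is asked for, a point or a joint stands for the part that bears it (a point fixed in the world has none). Each returns a list of dicts, best first, with "conf" (0 to 1); they miss things now and then, are a little off and sometimes report something else, mostly with a low value. They report only what shows in the picture. A call takes as long as a camera call. They do not tell look-alikes from the thing itself.
- models.search_frame(camera, label): "position" ([x, y, z] in mm, in world coordinates, good to about 4 mm: the middle of the surface that is visible of it).
- models.place_of(camera, label): "position" ([x, y, z] in mm, in world coordinates, good to about 4 mm: a listed point, or the origin of a listed thing).
The state is a dict: "t": time; "qpos": joint angles; "qvel": joint speeds; "joint_torque": joint torques, N m; "ee_pos": TCP position; "orientation": TCP orientation; "ft_force": force on the tool from outside, world axes, zero at the start; "moment": the same for the moment, N m; "width": finger opening in mm.
Only numpy, scipy, OpenCV 4.12 (cv2) and the standard library are available. Lean on these libraries where they do the work, as an engineer would, in place of code of your own. Each camera call takes 0.05 s, during which the arm holds its last target.

## Working session

There is one attempt and no reset: what is moved stays moved. The work goes in short steps, Python scripts to look and compute and a tool call to move; the robot and the scene stay as the last step left them, time stands still between calls to the robot, and variables do not carry over. Pictures are saved under pics/ and viewed, and the job is handed in when it is done.

Besides the shell and the picture viewer there is one more tool, called after "Emit:" in YAML: its name, and indented under it one key for each argument. apply_moves: Moves the arm, as the interface text tells. Its arguments: {"type":"object","properties":{"commands":{"type":"array","items":{"type":"array","items":{"type":"array","items":{"type":"number"}}}},"gripper":{"type":"number"}},"required":["commands"]}

```bash
mkdir -p pics
cat > h.py <<'E'
import numpy as np, cv2
from workcell import readout, viewer, workorder, models
def grab(n, fn=None):
    im=viewer.get_image(n)
    if fn: cv2.imwrite('pics/'+fn, im['color'][:,:,::-1])
    h=480; f=h/2/np.tan(np.radians(im['vertical_fov'])/2)
    K=np.array([[f,0,im['cx']],[0,f,im['cy']],[0,0,1]]); R,_=cv2.Rodrigues(np.array(im['rvec'],float)); t=np.array(im['tvec'],float)
    return im['color'],K,R,t
def proj(P,K,R,t):
    p=(K@(R@np.atleast_2d(P).T+t[:,None])).T; return p[:,:2]/p[:,2:]
def back(uv,z,K,R,t):
    d=R.T@np.linalg.inv(K)@np.array([uv[0],uv[1],1.]); c=-R.T@t
    return c+d*(z-c[2])/d[2]
def crop(img,x0,y0,x1,y1,fn,s=4):
    cv2.imwrite('pics/'+fn, cv2.resize(img[y0:y1,x0:x1,::-1],None,fx=s,fy=s,interpolation=cv2.INTER_CUBIC))
E
python3 - <<'E'
from h import *
o=readout.get_obs();print(o['t'],o['ee_pos'],o['orientation'],o['width'],o['ft_force'])
for n in ['top','side','wrist']:
    img,K,R,t=grab(n,n+'0.png'); print(n,K[0,0],-R.T@t)
    for l in ['housing','cover','knob','bushing','shaft_top','housing_seat']:
        try: print(n,l,[(np.round(d['position']).tolist(),round(d['conf'],2)) for d in models.place_of(n,l)])
        except Exception as e: print(n,l,e)
E
```

```text
0.0 [229.85151759 580.91956198 403.89725345] [ 0.29442919  1.55080276 -0.29678339] 87.74795637558408 [ 0.4518304  -0.37803344 -0.49439971]
top 549.6854856231798 [ 300.23744738   -1.31937028 1305.14341755]
top housing [([255.0, 229.0, -1.0], 0.97), ([585.0, 8.0, 2.0], 0.83), ([338.0, -308.0, 1.0], 0.75)]
top cover [([487.0, -215.0, 0.0], 0.79)]
top knob [([459.0, 257.0, 3.0], 0.59)]
top bushing [([586.0, 7.0, 40.0], 0.37)]
top shaft_top [([582.0, 12.0, 75.0], 0.4)]
top housing_seat [([335.0, -310.0, 41.0], 0.79), ([584.0, 6.0, 36.0], 0.7), ([584.0, 10.0, -2.0], 0.63), ([252.0, 232.0, 33.0], 0.6)]
side 509.23183886904803 [-202.13203817 -901.73697087  688.78932415]
side housing [([250.0, 234.0, 1.0], 0.81), ([588.0, 10.0, -6.0], 0.8), ([338.0, -309.0, 4.0], 0.68)]
side cover [([488.0, -219.0, 2.0], 0.75), ([662.0, 296.0, -1.0], 0.68)]
side knob [([457.0, 256.0, 2.0], 0.77)]
side bushing [([586.0, 10.0, 41.0], 0.59)]
side shaft_top [([587.0, 8.0, 79.0], 0.65)]
side housing_seat [([250.0, 230.0, 38.0], 0.96), ([586.0, 8.0, 43.0], 0.83), ([341.0, -309.0, 42.0], 0.56)]
wrist 404.9130773614855 [158.09998007 609.25220442 384.91759494]
wrist housing [([249.0, 232.0, -2.0], 0.97), ([459.0, 254.0, 2.0], 0.66)]
wrist cover []
wrist knob [([460.0, 257.0, 3.0], 0.64)]
wrist bushing []
wrist shaft_top []
wrist housing_seat []
```

View pics/top0.png

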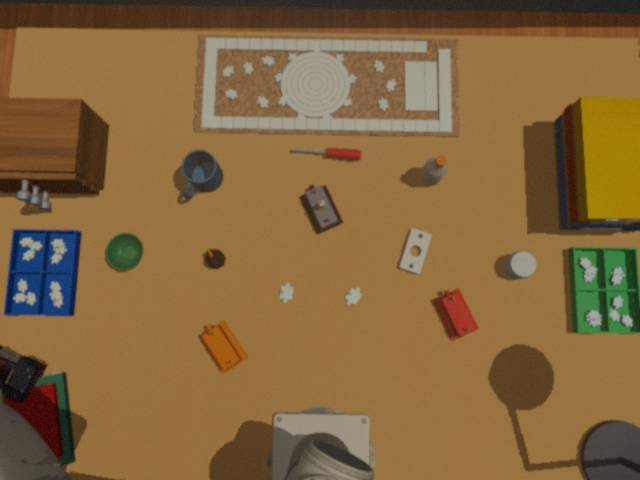

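View pics/side0.png

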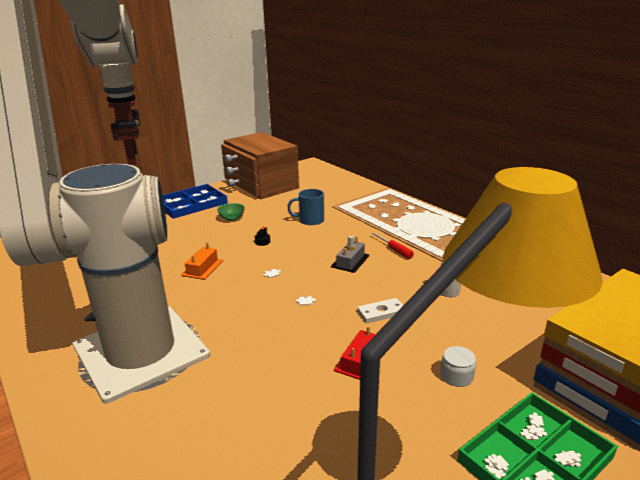

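View pics/wrist0.png

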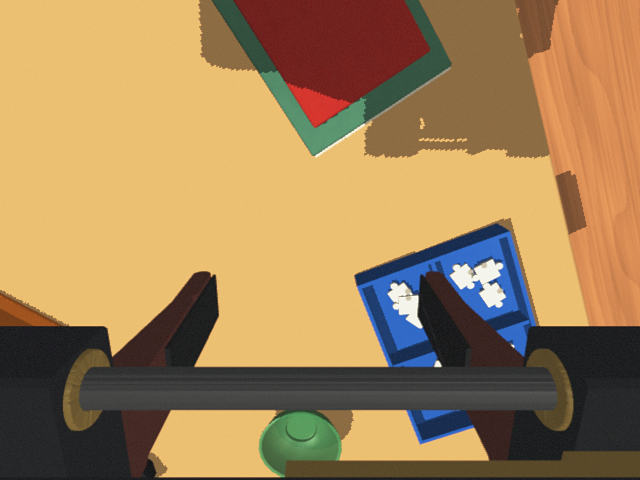

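The top view shows the grey housing at (321,208), the red and orange look-alikes at (457,314) and (223,346), the white cover at (415,251) and the black knob at (214,258). The housing that fits the description is the grey one with the shaft. I'll enlarge each.

Run:
```python
from h import *
img,K,R,t=grab('top'); print(K,R)
a=[cv2.resize(img[y-30:y+30,x-30:x+30,::-1],(390,390),interpolation=cv2.INTER_CUBIC) for x,y in [(321,208),(415,251),(214,258)]]
a=[cv2.resize(i,(266,266)) for i in a]
cv2.imwrite('pics/c1.png',np.hstack(a))
img,K,R,t=grab('side')
a=[cv2.resize(img[y-30:y+30,x-30:x+30,::-1],(266,266),interpolation=cv2.INTER_CUBIC) for x,y in [(350,252),(382,308),(262,236)]]
cv2.imwrite('pics/c2.png',np.hstack(a))
img,K,R,t=grab('wrist')
o=readout.get_obs()
from scipy.spatial.transform import Rotation as Ro
T=Ro.from_rotvec(o['orientation']).as_matrix(); print('tool',T.round(3)); print('Rcam in tool',(T.T@R.T).round(3), T.T@(-R.T@t-o['ee_pos']), K)
```

```text
[[549.68548562   0.         325.62531542]
 [  0.         549.68548562 238.89323218]
 [  0.           0.           1.        ]] [[ 0.01577423 -0.99986261  0.00509257]
 [-0.98708179 -0.01638434 -0.15937717]
 [ 0.15943872 -0.00251273 -0.98720463]]
tool [[-0.     0.368  0.93 ]
 [-0.     0.93  -0.368]
 [-1.    -0.    -0.   ]]
Rcam in tool [[ 0.    -0.278  0.961]
 [ 1.    -0.    -0.   ]
 [ 0.001  0.961  0.278]] [ 19.80738662  -0.29782925 -77.14560833] [[404.91307736   0.         317.63866096]
 [  0.         404.91307736 230.50901738]
 [  0.           0.           1.        ]]
```

View pics/c1.png

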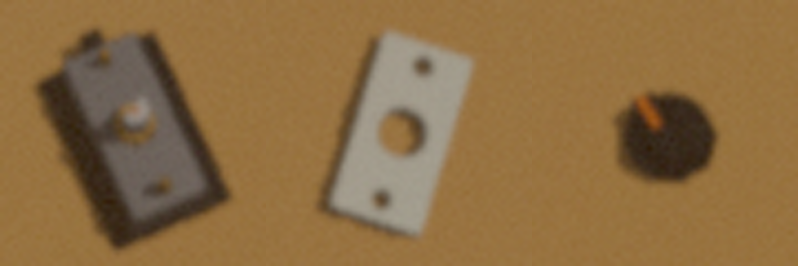

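View pics/c2.png

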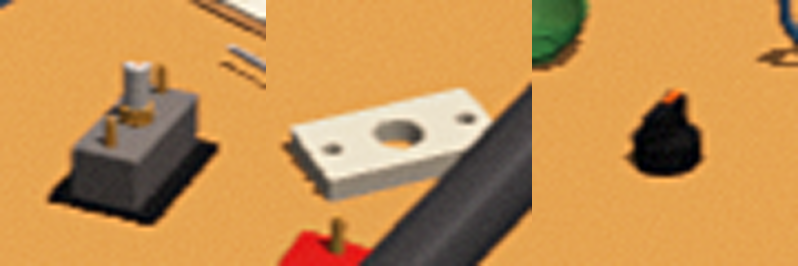

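All three confirmed: the shaft and pins are on the grey box, the cover is a 3-hole plate, and the knob has an orange line. I'm moving over the knob for a wrist view.

Emit:
apply_moves:
  commands:
    - [[0.045, -0.06, -0.02, 0], [0.09, -0.12, -0.04, 0], [0.13, -0.18, -0.06, 0], [0.16, -0.24, -0.08, 0], [0.18, -0.29, -0.09, 0], [0.19, -0.31, -0.1, 0], [0.19, -0.31, -0.1, 0]]

```text
t: 2.08
ee_pos: [420.8, 268.0, 303.6]
orientation: [0.298, 1.552, -0.301]
ft_force: [-0.4, 0.9, 0.2]
width: 87.5
```

Run:
```python
from h import *
o=readout.get_obs();print(o['t'],o['ee_pos'])
img,K,R,t=grab('wrist','w1.png')
for l in ['knob','housing','shaft_top','bushing']: print(l,[(np.round(d['position']).tolist(),round(d['conf'],2)) for d in models.place_of('wrist',l)])
for l in ['mug','glue','screwdriver','dish','tin','piece_a']: print(l,[(np.round(d['position']).tolist(),round(d['conf'],2)) for d in models.place_of('top',l)] )
```

```text
2.075 [420.78457625 267.97254324 303.64118175]
knob [([457.0, 258.0, -1.0], 0.59)]
housing [([250.0, 232.0, -0.0], 0.57)]
shaft_top [([666.0, 291.0, 0.0], 0.26)]
bushing []
mug [([660.0, 290.0, 2.0], 0.7), ([375.0, -68.0, 4.0], 0.22)]
glue [([674.0, -257.0, -0.0], 0.6)]
screwdriver [([725.0, 3.0, 3.0], 0.71)]
dish [([471.0, 467.0, 3.0], 0.59)]
tin [([451.0, -459.0, 4.0], 0.92)]
piece_a [([381.0, 92.0, -3.0], 0.72), ([381.0, -73.0, 1.0], 0.62)]
```

View pics/w1.png

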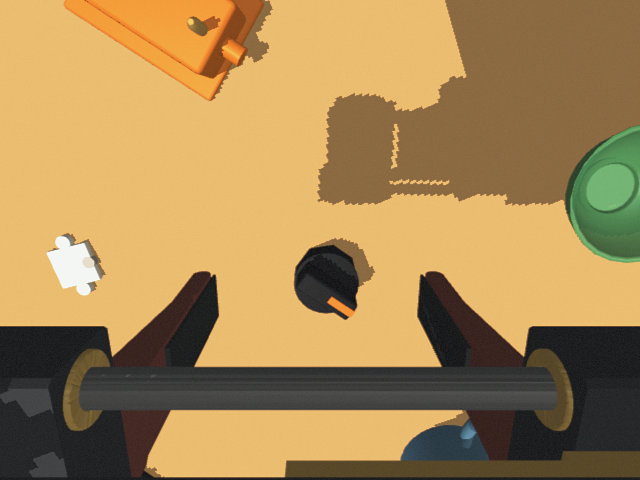

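Run:
```python
from h import *
img,K,R,t=grab('wrist')
crop(img,280,230,380,330,'k1.png',6)
```

```text
(no output)
```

View pics/k1.png

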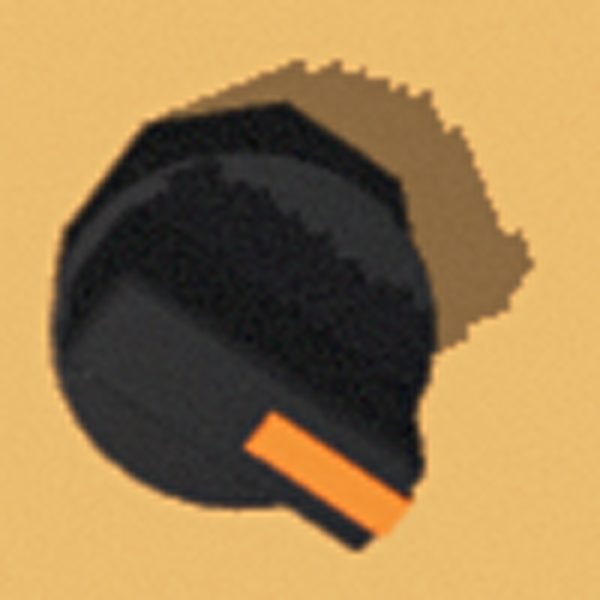

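Run:
```python
from h import *
img,K,R,t=grab('wrist')
a=back((280+259/6,230+430/6),42,K,R,t);b=back((280+397/6,230+519/6),42,K,R,t)
print(a,b,np.degrees(np.arctan2(*(b-a)[1::-1])), np.linalg.norm(b-a))
d=(b-a)/np.linalg.norm(b-a); print('center from end', b-21*d)
# other corners
c=[back((280+u/6,230+v/6),42,K,R,t) for u,v in [(120,280),(70,355),(415,490),(362,545)]];print(np.round(c,1))
# bottom circle table edges: left (55,300), right (435,340)
hsv=cv2.cvtColor(img,cv2.COLOR_RGB2HSV)
m=cv2.inRange(hsv,(8,150,200),(16,255,255)); m[:, :280]=0;m[:,380:]=0;m[:230]=0;m[330:]=0
p=np.argwhere(m)[:,::-1]; r=cv2.minAreaRect(p.astype(np.float32)); bx=cv2.boxPoints(r);print(r); print(np.round([back(q,42,K,R,t) for q in bx],1))
```

```text
[460.04022027 259.20533419  42.        ] [475.7593944 269.503357   42.       ] 33.229807396813676 18.792065055495687
center from end [458.19332831 257.99538923  42.        ]
[[438.  251.7  42. ]
 [444.2 243.4  42. ]
 [473.2 272.6  42. ]
 [477.3 264.8  42. ]]
((335.26922607421875, 308.3461608886719), (28.012361526489258, 9.15255355834961), 33.6900634765625)
[[461.4 257.2  42. ]
 [457.5 262.3  42. ]
 [473.7 272.6  42. ]
 [477.7 267.5  42. ]]
```

Knob: centre (458,258), orange direction 33°; the bar corners agree. Next, the housing view.

Emit:
apply_moves:
  commands:
    - [[0.025, -0.05, 0.01, 0], [0.05, -0.105, 0.02, 0], [0.08, -0.16, 0.03, 0], [0.105, -0.21, 0.03, 0], [0.12, -0.243, 0.03, 0], [0.12, -0.243, 0.03, 0]]

```text
t: 3.48
ee_pos: [540.7, 26.2, 334.7]
orientation: [0.298, 1.549, -0.298]
ft_force: [-0.6, -0.2, 0.4]
width: 87.7
```

Run:
```python
from h import *
o=readout.get_obs();print(o['t'],o['ee_pos'])
img,K,R,t=grab('wrist','w2.png')
for l in ['cover','housing','shaft_top','bushing','housing_seat']: print(l,[(np.round(d['position']).tolist(),round(d['conf'],2)) for d in models.place_of('wrist',l)])
```

```text
3.475 [540.73438074  26.16959269 334.69758501]
cover [([487.0, -220.0, 1.0], 0.65)]
housing [([584.0, 9.0, 3.0], 0.85)]
shaft_top [([585.0, 3.0, 80.0], 0.8)]
bushing [([581.0, 10.0, 44.0], 0.84)]
housing_seat [([586.0, 8.0, 37.0], 0.81), ([376.0, -65.0, 1.0], 0.17)]
```

View pics/w2.png

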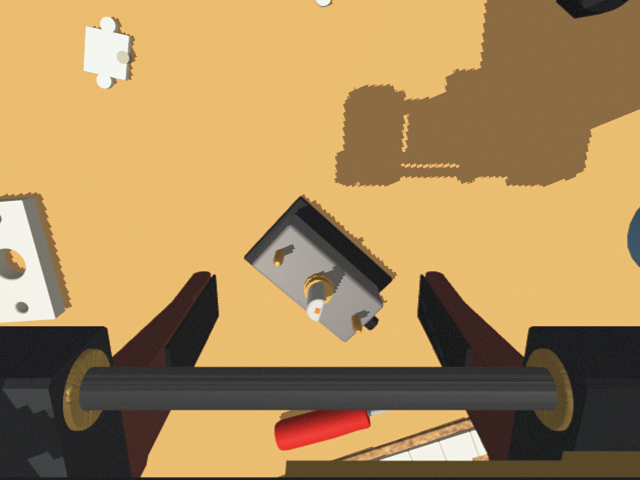

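Run:
```python
from h import *
img,K,R,t=grab('wrist')
crop(img,240,190,400,350,'h1.png',5)
crop(img,290,270,350,330,'h2.png',10)
```

```text
(no output)
```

View pics/h1.png

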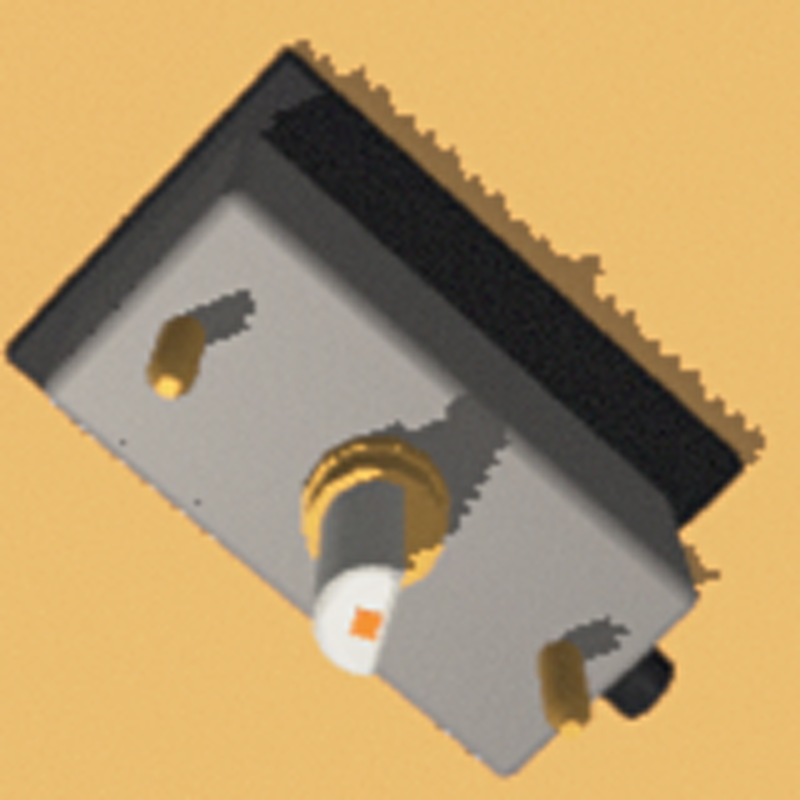

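View pics/h2.png

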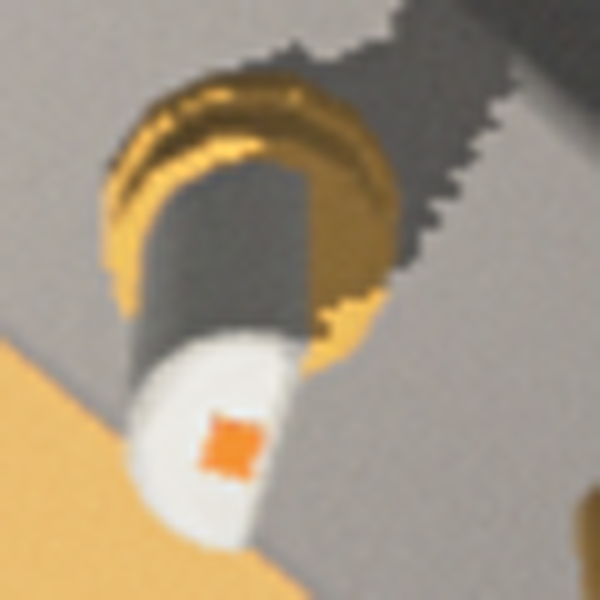

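Run:
```python
from h import *
from scipy.optimize import least_squares
img,K,R,t=grab('wrist')
P=lambda u,v,z:back((290+u/10,270+v/10),z,K,R,t)
a=P(303,348,77.4);b=P(248,545,77.4)
d=b-a;print('chord',a,b,np.linalg.norm(d)); ang=np.degrees(np.arctan2(d[1],d[0]));print('chord dir',ang,'normals',ang+90,ang-90)
arc=np.array([P(u,v,77.2)[:2] for u,v in [(270,335),(220,338),(165,372),(132,420),(132,470),(155,520),(195,545),(235,549)]])
s=least_squares(lambda q:np.hypot(*(arc-q[:2]).T)-q[2],[586,9,8]);print('circle',s.x)
s=least_squares(lambda q:np.hypot(*(arc-q[:2]).T)-8,[586,9]);print('circle r8',s.x)
pr=P(320,450,78);print('right dir pt',pr)
sq=[P(u,v,78) for u,v in [(213,415),(268,425),(252,480),(198,470)]];print('sq',np.round(sq,1))
Q=lambda u,v,z:back((240+u/5,190+v/5),z,K,R,t)
p1=Q(168,388,60);p2=Q(572,728,60);print('pins',p1,p2,(p1+p2)/2,np.linalg.norm(p2-p1),np.degrees(np.arctan2(*(p1-p2)[1::-1])))
cs=[Q(u,v,40) for u,v in [(235,192),(48,392),(510,775),(697,597)]];print('top corners',np.round(cs,1),np.mean(cs,0))
f=[Q(u,v,6) for u,v in [(288,48),(10,352),(742,465)]];print('foot',np.round(f,1),(f[1]+f[2])/2)
# cover
crop(img,0,180,100,330,'cv1.png',4)
```

```text
chord [578.62730224  15.17034395  77.4       ] [590.50575781   6.64203922  77.4       ] 14.622916543908037
chord dir -35.6769899800112 normals 54.3230100199888 -125.6769899800112
circle [583.96587063   9.35030947   7.88520528]
circle r8 [584.03401403   9.48027799]
right dir pt [585.51869459  13.64644794  78.        ]
sq [[580.6   8.1  78. ]
 [582.6  11.2  78. ]
 [585.9   8.7  78. ]
 [584.    5.8  78. ]]
pins [549.58952013  -7.10007775  60.        ] [617.9547361  25.8076346  60.       ] [583.77212812   9.35377843  60.        ] 75.87305375169164 -154.2960834342024
top corners [[532.3   8.3  40. ]
 [550.2 -28.6  40. ]
 [633.9  11.7  40. ]
 [615.9  48.4  40. ]] [583.05954895   9.93852009  40.        ]
foot [[521.8  19.    6. ]
 [551.8 -42.1   6. ]
 [614.2  62.    6. ]] [582.9838955    9.96554034   6.        ]
```

View pics/cv1.png

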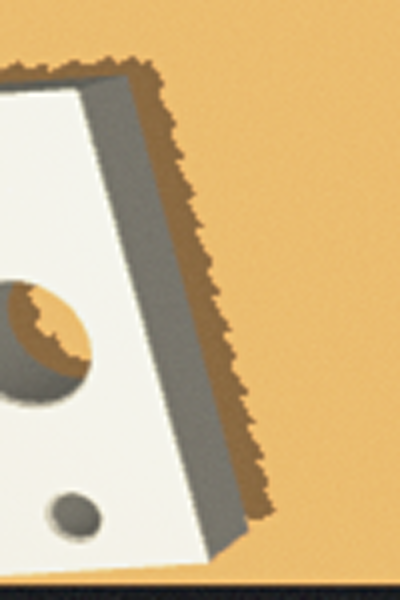

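Housing: centre (583.7, 9.4), axis 25.7°. The shaft flat faces about 55°. Pin spacing measures 75.9 mm against 76, which agrees. On to the cover.

Emit:
apply_moves:
  commands:
    - [[-0.02, -0.055, -0.01, 0.02], [-0.04, -0.11, -0.02, 0.04], [-0.06, -0.165, -0.03, 0.073], [-0.08, -0.215, -0.035, 0.073], [-0.085, -0.232, -0.035, 0.073], [-0.085, -0.232, -0.035, 0.073]]

```text
t: 4.62
ee_pos: [455.1, -204.2, 299.9]
orientation: [0.24, 1.557, -0.24]
ft_force: [-0.3, -0.1, 0.2]
width: 87.7
```

Run:
```python
from h import *
o=readout.get_obs();print(o['t'],o['ee_pos'],o['orientation'])
img,K,R,t=grab('wrist','w3.png')
g=img.min(2); m=((g>185)).astype(np.uint8)
n,l,s,c=cv2.connectedComponentsWithStats(m)
print([(s[i].tolist(),c[i].round(1).tolist()) for i in range(1,n) if s[i][4]>400])
```

```text
4.625 [ 455.05727659 -204.21537112  299.86310259] [ 0.23983616  1.55692741 -0.23975892]
[([454, 8, 62, 80, 2658], [483.5, 46.6]), ([278, 205, 73, 132, 7251], [312.7, 274.1])]
```

View pics/w3.png

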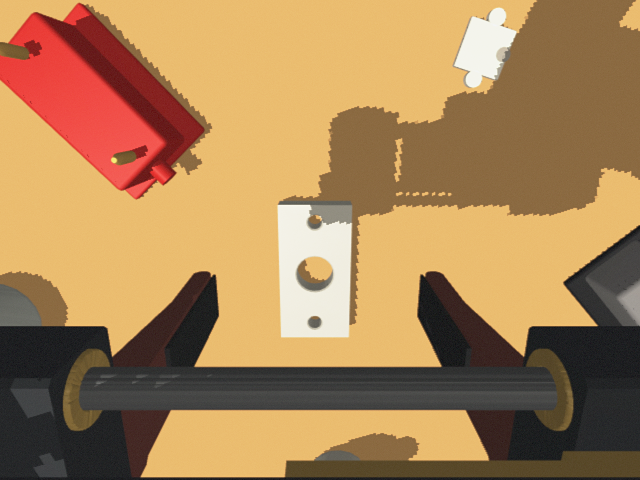

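Run:
```python
from h import *
from scipy.spatial.transform import Rotation as Ro
img,K,R,t=grab('wrist'); o=readout.get_obs()
B=lambda u,v,z=14:back((u,v),z,K,R,t)
c=[B(278,205),B(352,205),B(349,337),B(281,337)]
print(np.round(c,1),np.mean(c,0))
h=[B(314.5,222),B(314.3,273),B(314.5,322)];print(np.round(h,1),np.linalg.norm(h[2]-h[0]))
ax=(c[2]+c[3]-c[0]-c[1])[:2];print(np.degrees(np.arctan2(ax[1],ax[0])),np.linalg.norm(ax)/2)
T=Ro.from_rotvec(o['orientation']).as_matrix();print('toolz',np.degrees(np.arctan2(T[1,2],T[0,2])),T.round(4))
```

```text
[[ 430.3 -223.8   14. ]
 [ 445.2 -176.3   14. ]
 [ 540.6 -206.2   14. ]
 [ 525.5 -254.3   14. ]] [ 485.39125918 -215.13739038   14.        ]
[[ 448.9 -203.9   14. ]
 [ 484.4 -215.3   14. ]
 [ 521.1 -226.8   14. ]] 75.77937174196548
-17.570902039694303 99.98212021327028
toolz -17.371729525747313 [[ 4.000e-04  2.986e-01  9.544e-01]
 [ 1.000e-04  9.544e-01 -2.986e-01]
 [-1.000e+00  2.000e-04  4.000e-04]]
```

Cover centre is (485,-215) with axis -17.6°, and the tool is already aligned to it. Descending and gripping.

Emit:
apply_moves:
  commands:
    - [[0.03, -0.011, -0.02, 0], [0.03, -0.011, -0.07, 0], [0.03, -0.011, -0.1, 0], [0.03, -0.011, -0.114, 0], [0.03, -0.011, -0.114, 0]]

```text
t: 5.35
ee_pos: [485.3, -213.9, 185.3]
orientation: [0.238, 1.559, -0.237]
ft_force: [-0.5, 0.1, -0.5]
width: 87.9
```

Emit:
apply_moves:
  commands:
    - [[0, 0, 0, 0], [0, 0, 0, 0], [0, 0, 0, 0], [0, 0, 0, 0], [0, 0, 0, 0]]
  gripper: 0.04

```text
t: 5.98
ee_pos: [485.0, -215.0, 186.0]
orientation: [0.238, 1.557, -0.239]
ft_force: [-0.9, 0.3, 4.2]
width: 49.8
```

Emit:
apply_moves:
  commands:
    - [[0, 0, 0.05, 0], [0, 0, 0.1, 0], [0.02, 0.045, 0.115, 0.15], [0.04, 0.095, 0.115, 0.32], [0.065, 0.145, 0.115, 0.48], [0.085, 0.19, 0.115, 0.64], [0.096, 0.216, 0.115, 0.752], [0.0985, 0.2245, 0.115, 0.752]]

```text
t: 6.98
ee_pos: [583.7, 11.0, 300.4]
orientation: [-0.352, 1.542, 0.352]
ft_force: [-0.1, -0.1, -1.4]
width: 49.9
```

Emit:
apply_moves:
  commands:
    - [[0, 0, 0, 0], [0, 0, 0, 0]]

```text
t: 7.22
ee_pos: [582.9, 8.6, 300.5]
orientation: [-0.35, 1.543, 0.35]
ft_force: [-1.4, -0.5, -1.1]
width: 49.7
```

Run:
```python
from h import *
from scipy.spatial.transform import Rotation as Ro
o=readout.get_obs();print(o['t'],o['ee_pos'],o['ft_force'])
T=Ro.from_rotvec(o['orientation']).as_matrix();print('toolz',np.degrees(np.arctan2(T[1,2],T[0,2])))
img,K,R,t=grab('wrist','w4.png')
crop(img,220,150,420,350,'w4c.png',4)
grab('side','s4.png')
```

```text
7.225 [582.93135915   8.59433814 300.50761739] [-1.38430153 -0.53447291 -1.09466772]
toolz 25.550467328678195
```

View pics/w4c.png

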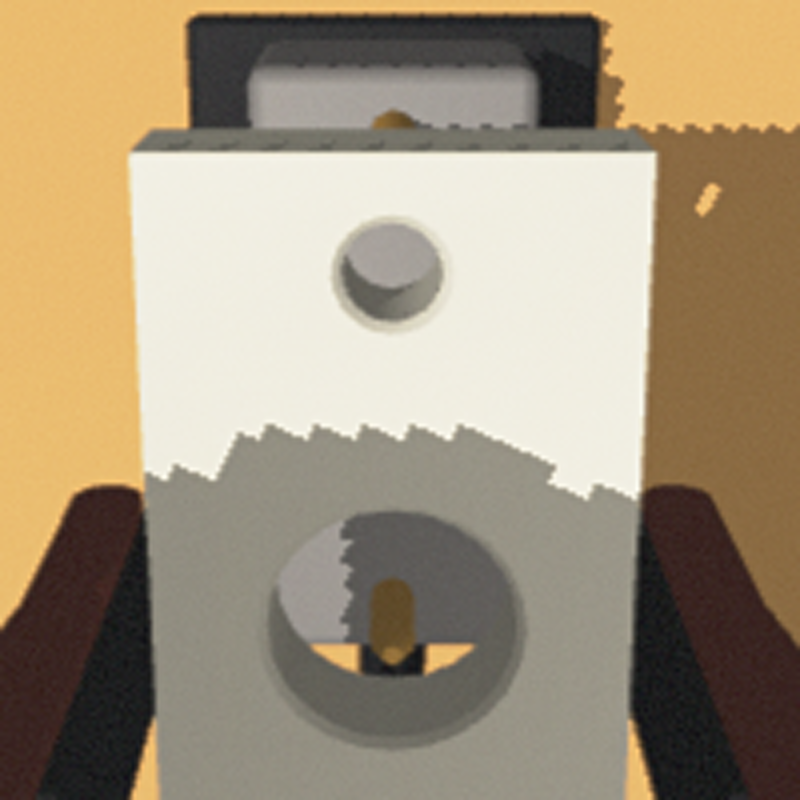

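View pics/s4.png

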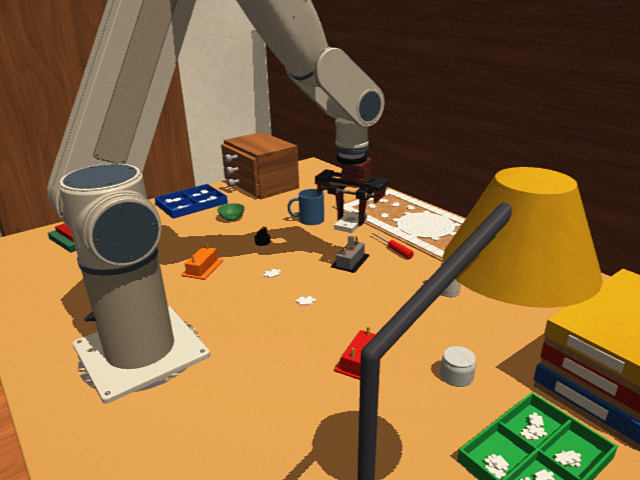

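Run:
```python
from h import *
img,K,R,t=grab('wrist'); o=readout.get_obs(); print(o['t'],o['ee_pos'])
B=lambda u,v,z:back((220+u/4,150+v/4),z,K,R,t)
zt=128.3
e=[B(u,v,zt) for u,v in [(267,628),(526,628),(395,511),(395,749)]];print(np.round(e,1),(e[0]+e[1])/2,(e[2]+e[3])/2, np.linalg.norm(e[0]-e[1]),np.linalg.norm(e[2]-e[3]))
e=[B(u,v,zt) for u,v in [(333,272),(447,272),(389,215),(389,330)]];print((e[0]+e[1])/2,(e[2]+e[3])/2,np.linalg.norm(e[0]-e[1]),np.linalg.norm(e[2]-e[3]))
c=[B(130,152,zt),B(657,152,zt)];print('edge',np.round(c,1),np.linalg.norm(c[0]-c[1]),np.mean(c,0)+50*np.array([np.cos(np.radians(25.6)),np.sin(np.radians(25.6)),0]))
print('pin',B(393,655,60))
f=[B(188,20,6),B(600,20,6)];print('foot',f,np.linalg.norm(f[0]-f[1]),np.mean(f,0)+52*np.array([np.cos(np.radians(25.6)),np.sin(np.radians(25.6)),0]))
```

```text
7.375 [583.16795707   8.64528737 300.71166611]
[[588.5  -2.8 128.3]
 [577.   21.5 128.3]
 [571.    3.6 128.3]
 [595.6  15.3 128.3]] [582.73951271   9.36209824 128.3       ] [583.28930159   9.45197896 128.3       ] 26.87255166089825 27.227586501621094
[548.63724059  -7.66641014 128.3       ] [548.77745018  -7.7073271  128.3       ] 11.082378481032732 11.538367570802526
edge [[548.7 -35.1 128.3]
 [527.1  10.2 128.3]] 50.165805163261425 [582.94822391   9.1624438  128.3       ]
pin [618.06504663  25.99282523  60.        ]
foot [array([552.15688525, -43.48748017,   6.        ]), array([522.39679945,  18.84188309,   6.        ])] 69.06961873008474 [584.17213373  10.1456604    6.        ]
```

Cover centre measures (583.0,9.3) against the target (583.8,9.5), so I'm adding +0.8 mm and +0.3 mm and descending.

Emit:
apply_moves:
  commands:
    - [[0.0008, 0.0003, -0.015, 0], [0.0008, 0.0003, -0.035, 0], [0.0008, 0.0003, -0.048, 0], [0.0008, 0.0003, -0.054, 0], [0.0008, 0.0003, -0.06, 0], [0.0008, 0.0003, -0.064, 0], [0.0008, 0.0003, -0.064, 0]]

```text
t: 8.25
ee_pos: [584.3, 10.0, 236.6]
orientation: [-0.352, 1.542, 0.351]
ft_force: [0.5, 0.3, -0.4]
width: 49.9
```

Run:
```python
from h import *
o=readout.get_obs();print(o['t'],o['ee_pos'],o['ft_force'])
img,K,R,t=grab('wrist','w5.png')
i2,*_=grab('side'); 
a=cv2.resize(img[150:370,200:440,::-1],(436,400)); b=cv2.resize(i2[180:280,300:400,::-1],(400,400))[:,:360]
cv2.imwrite('pics/c5.png',np.hstack([a,b]))
```

```text
8.25 [584.27136629   9.95990741 236.64033314] [ 0.45743106  0.33304646 -0.44968572]
```

View pics/c5.png

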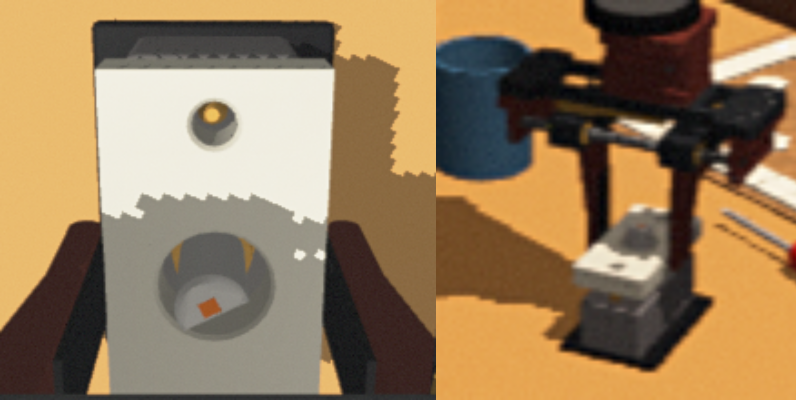

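The pin is in its hole and the shaft is inside the centre hole, with no contact force. Lowering the rest of the way.

Emit:
apply_moves:
  commands:
    - [[0, 0, -0.004, 0], [0, 0, -0.007, 0], [0, 0, -0.009, 0], [0, 0, -0.0105, 0], [0, 0, -0.0112, 0], [0, 0, -0.0112, 0]]

```text
t: 9.1
ee_pos: [584.2, 10.0, 226.1]
orientation: [-0.352, 1.542, 0.352]
ft_force: [-2.1, -0.5, 5.6]
width: 49.7
```

Emit:
apply_moves:
  commands:
    - [[0, 0, 0, 0], [0, 0, 0, 0], [0, 0, 0, 0], [0, 0, 0.03, 0], [0, 0, 0.08, 0], [-0.02, 0.0, 0.12, 0], [-0.03, 0.0, 0.12, 0], [-0.03, 0.0, 0.12, 0]]
  gripper: 0.0878

```text
t: 10.1
ee_pos: [553.4, 9.9, 344.9]
orientation: [-0.351, 1.543, 0.352]
ft_force: [0.1, -0.1, -0.4]
width: 88.1
```

Run:
```python
from h import *
o=readout.get_obs();print(o['t'],o['ee_pos'],o['ft_force'],o['width'])
img,K,R,t=grab('wrist','w6.png')
i2,*_=grab('side'); 
a=cv2.resize(img[170:370,220:420,::-1],(400,400)); b=cv2.resize(i2[200:280,310:390,::-1],(400,400))
cv2.imwrite('pics/c6.png',np.hstack([a,b]))
```

```text
10.1 [553.40396092   9.94566059 344.92033628] [ 0.115432   -0.14820524 -0.35479568] 88.06988860746571
```

View pics/c6.png

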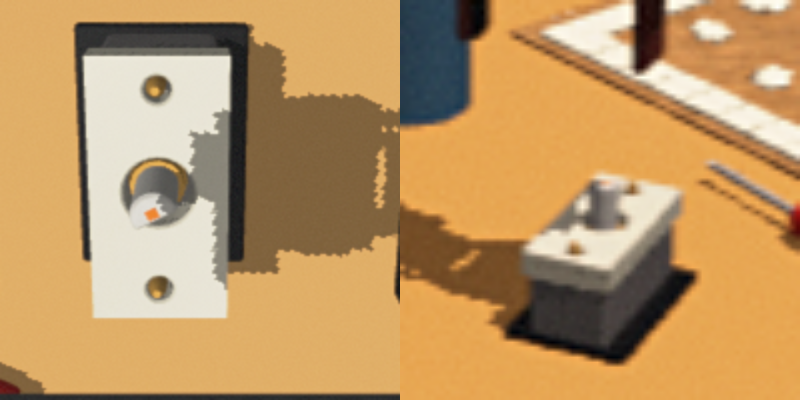

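The cover sits flat with both pins through it. I'm re-measuring the shaft top from this second viewpoint.

Run:
```python
from h import *
img,K,R,t=grab('wrist')
crop(img,270,245,320,290,'sh.png',14)
```

```text
(no output)
```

View pics/sh.png

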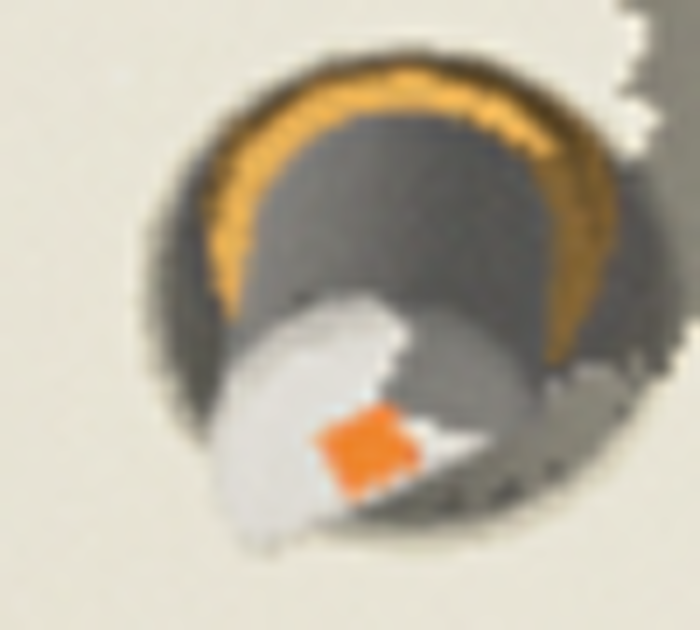

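Run:
```python
from h import *
from scipy.optimize import least_squares
img,K,R,t=grab('wrist')
P=lambda u,v,z:back((270+u/14,245+v/14),z,K,R,t)
a=P(530,408,77.2);b=P(275,545,77.2);d=a-b
print(a,b,np.linalg.norm(d),np.degrees(np.arctan2(d[1],d[0]))+np.array([90,-90]))
arc=np.array([P(u,v,77)[:2] for u,v in [(245,545),(215,470),(225,390),(270,330),(340,297),(440,305),(505,345),(535,385)]])
s=least_squares(lambda q:np.hypot(*(arc-q[:2]).T)-q[2],[586,9,8]);print('circle',s.x)
s=least_squares(lambda q:np.hypot(*(arc-q[:2]).T)-8,[586,9]);print('r8',s.x)
sq=[P(u,v,78) for u,v in [(315,435),(390,402),(425,460),(353,500)]];print(np.round(sq,1),np.degrees(np.arctan2(*(sq[0]-sq[1])[1::-1])),np.degrees(np.arctan2(*(sq[3]-sq[0])[1::-1])))
```

```text
[578.26251513  14.92262751  77.2       ] [589.74451563   7.0358222   77.2       ] 13.929753536990725 [235.51544049  55.51544049]
circle [583.39075684   9.62954176   7.97684192]
r8 [583.40811718   9.65172949]
[[583.5   6.3  78. ]
 [580.5   8.8  78. ]
 [582.5  11.5  78. ]
 [585.7   9.3  78. ]] -39.22973214360383 53.40298908548901
```

Second view agrees: shaft centre (583.5,9.6), flat facing about 55°. To stay inside the last joint's range I'll take the knob with the half-turned grasp (tool z at -147°), turning on the way.

Emit:
apply_moves:
  commands:
    - [[0, 0.03, 0, -0.18], [-0.01, 0.06, 0, -0.36], [-0.02, 0.09, 0, -0.54], [-0.03, 0.12, 0, -0.72], [-0.035, 0.15, 0, -0.9], [-0.04, 0.17, -0.005, -1.08], [-0.045, 0.19, -0.01, -1.26], [-0.05, 0.2, -0.015, -1.44]]

```text
t: 11.3
ee_pos: [504.2, 211.0, 329.3]
orientation: [0.776, 1.428, -0.778]
ft_force: [-0.1, 0.5, -0.5]
width: 87.7
```

Emit:
apply_moves:
  commands:
    - [[0, 0.01, 0, -0.18], [-0.005, 0.02, 0, -0.36], [-0.01, 0.03, -0.01, -0.54], [-0.015, 0.04, -0.02, -0.72], [-0.02, 0.05, -0.03, -0.9], [-0.025, 0.06, -0.03, -1.08], [-0.025, 0.061, -0.03, -1.26], [-0.025, 0.061, -0.03, -1.44]]

```text
t: 12.3
ee_pos: [479.3, 271.3, 299.4]
orientation: [1.811, 0.666, -1.814]
ft_force: [-1.0, 0.5, 0.1]
width: 87.8
```

Emit:
apply_moves:
  commands:
    - [[0, 0, 0, -0.132], [0, 0, 0, -0.132], [0, 0, 0, -0.132]]

```text
t: 12.68
ee_pos: [479.3, 271.0, 299.9]
orientation: [1.891, 0.565, -1.892]
ft_force: [-1.0, 0.2, -0.6]
width: 88.0
```

Run:
```python
from h import *
from scipy.spatial.transform import Rotation as Ro
o=readout.get_obs();print(o['t'],o['ee_pos'],o['qpos'])
T=Ro.from_rotvec(o['orientation']).as_matrix();print('toolz',np.degrees(np.arctan2(T[1,2],T[0,2])))
img,K,R,t=grab('wrist','w7.png')
print([(np.round(d['position']).tolist(),round(d['conf'],2)) for d in models.place_of('wrist','knob')])
p=proj([[458,258,42]],K,R,t)[0].astype(int);print(p)
x0=max(0,p[0]-50);y0=max(0,p[1]-50);print(x0,y0)
crop(img,x0,y0,x0+100,y0+100,'k2.png',6)
```

```text
12.675 [479.31837303 270.9802841  299.93001054] [4.92931953e-01 4.61718510e-01 1.86482919e+00 1.32134158e-05
 8.15865945e-01 1.48339069e+00]
toolz -146.749622607106
[([459.0, 258.0, 1.0], 0.55)]
[317 277]
267 227
```

View pics/k2.png

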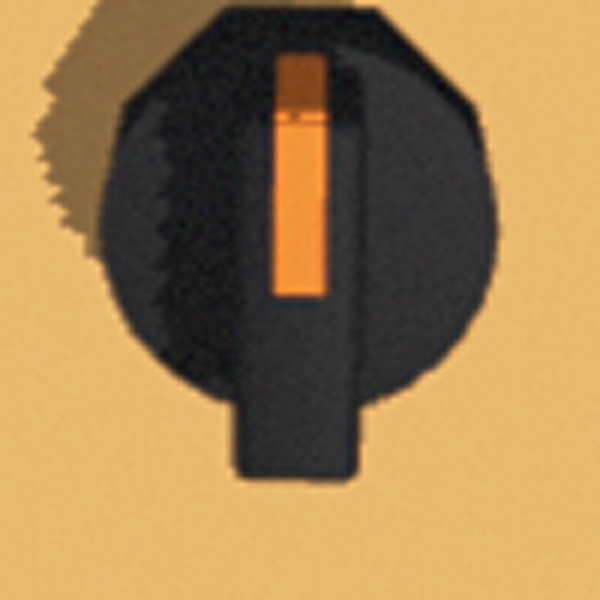

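Run:
```python
from h import *
img,K,R,t=grab('wrist')
P=lambda u,v:back((267+u/6,227+v/6),42,K,R,t)
a=P(301,115);b=P(297,480);d=a-b
print(a,b,(a+b)/2,np.linalg.norm(d),np.degrees(np.arctan2(d[1],d[0])))
```

```text
[475.70672105 269.55412596  42.        ] [440.63535727 247.16682739  42.        ] [458.17103916 258.36047667  42.        ] 41.60759179221772 32.551537648396895
```

Emit:
apply_moves:
  commands:
    - [[-0.021, -0.0127, -0.03, 0], [-0.021, -0.0127, -0.075, 0], [-0.021, -0.0127, -0.092, 0], [-0.021, -0.0127, -0.0954, 0], [-0.021, -0.0127, -0.0954, 0]]

```text
t: 13.45
ee_pos: [458.8, 258.6, 205.8]
orientation: [1.894, 0.563, -1.892]
ft_force: [-0.2, -0.2, 0.3]
width: 87.5
```

Emit:
apply_moves:
  commands:
    - [[0, 0, 0, 0], [0, 0, 0, 0], [0, 0, 0, 0], [0, 0, 0, 0], [0, 0, 0, 0], [0, 0, 0, 0], [0, 0, 0, 0]]
  gripper: 0.004

```text
t: 14.32
ee_pos: [458.2, 258.2, 205.0]
orientation: [1.893, 0.563, -1.893]
ft_force: [0.4, -0.3, 0.5]
width: 21.3
```

Emit:
apply_moves:
  commands:
    - [[0, 0, 0, 0], [0, 0, 0, 0], [0, 0, 0, 0]]

```text
t: 14.7
ee_pos: [458.2, 258.2, 205.0]
orientation: [1.893, 0.563, -1.893]
ft_force: [0.3, 0.7, -0.4]
width: 13.7
```

Gripped, opening 13.7 mm on the 14 mm bar. Lifting, turning +22° and moving above the shaft.

Emit:
apply_moves:
  commands:
    - [[0, 0, 0.05, 0], [0.01, -0.02, 0.095, 0.1], [0.035, -0.07, 0.1, 0.2], [0.06, -0.12, 0.1, 0.3], [0.085, -0.17, 0.1, 0.389], [0.108, -0.215, 0.1, 0.389], [0.1253, -0.2486, 0.1, 0.389], [0.1253, -0.2486, 0.1, 0.389]]

```text
t: 15.7
ee_pos: [584.4, 7.5, 305.0]
orientation: [1.641, 0.857, -1.64]
ft_force: [0.3, 0.1, -0.2]
width: 13.7
```

Emit:
apply_moves:
  commands:
    - [[0, 0, 0, 0], [0, 0, 0, 0]]

```text
t: 15.95
ee_pos: [583.0, 10.7, 304.9]
orientation: [1.637, 0.862, -1.638]
ft_force: [-0.7, 0.3, -0.4]
width: 14.1
```

Run:
```python
from h import *
from scipy.spatial.transform import Rotation as Ro
o=readout.get_obs();print(o['t'],o['ee_pos'],o['width'],o['qpos'])
T=Ro.from_rotvec(o['orientation']).as_matrix();print('toolz',np.degrees(np.arctan2(T[1,2],T[0,2])))
img,K,R,t=grab('wrist','w8.png')
i2,*_=grab('side'); 
a=img[190:350,220:420,::-1]; cv2.imwrite('pics/c8.png',cv2.resize(a,(750,600),interpolation=cv2.INTER_CUBIC))
cv2.imwrite('pics/c8s.png',cv2.resize(i2[180:280,290:410,::-1],(720,600),interpolation=cv2.INTER_CUBIC))
```

```text
15.95 [582.9538317   10.66322852 304.94370835] 14.10886512389918 [-2.15270569e-03  4.93630224e-01  1.78982278e+00  1.87607410e-04
  8.58902712e-01  6.00513039e-01]
toolz -124.53722242682682
```

View pics/c8.png

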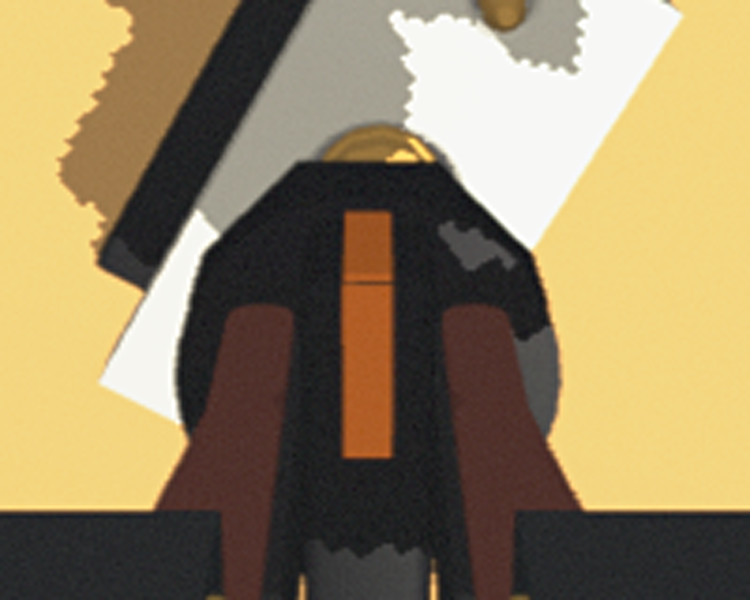

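View pics/c8s.png

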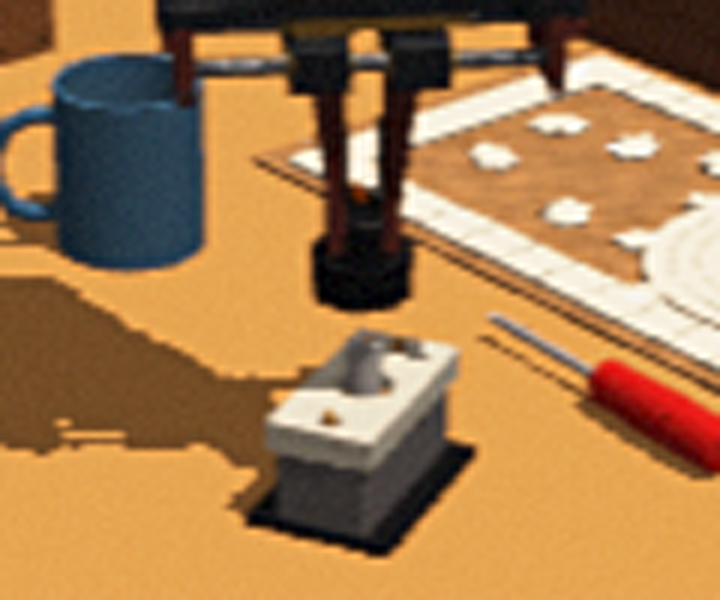

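Run:
```python
from h import *
o=readout.get_obs(); img,K,R,t=grab('wrist','w9.png'); print(o['t'],o['ee_pos'])
cv2.imwrite('pics/c9.png',cv2.resize(img[190:350,220:420,::-1],(750,600),interpolation=cv2.INTER_CUBIC))
hsv=cv2.cvtColor(img,cv2.COLOR_RGB2HSV)
m=cv2.inRange(hsv,(5,150,120),(16,255,255)); m[:, :290]=0;m[:,340:]=0;m[:235]=0;m[320:]=0
p=np.argwhere(m); print(p.min(0),p.max(0))
for r in (270,285,300,308):
  q=p[p[:,0]==r][:,1]; print(r,q.min(),q.max())
d=np.array([np.cos(np.radians(55.4)),np.sin(np.radians(55.4)),0])
top=back((220+367.5/3.75,190+282/3.75),141.9,K,R,t); print('end',top,'ctr',top-21*d)
bot=back((220+367/3.75,190+458/3.75),141.9,K,R,t); print(bot, top-bot, np.degrees(np.arctan2(*(top-bot)[1::-1])),np.linalg.norm(top-bot))
```

```text
16.05 [583.13952238  10.68020312 305.0687524 ]
[247 311] [311 324]
270 311 324
285 312 324
300 312 324
308 312 323
end [594.40358869  28.01248224 141.9       ] ctr [582.47887004  10.72661851 141.9       ]
[583.22109635  11.85806327 141.9       ] [11.18249234 16.15441898  0.        ] 55.308050239790695 19.647223399797916
```

View pics/c9.png

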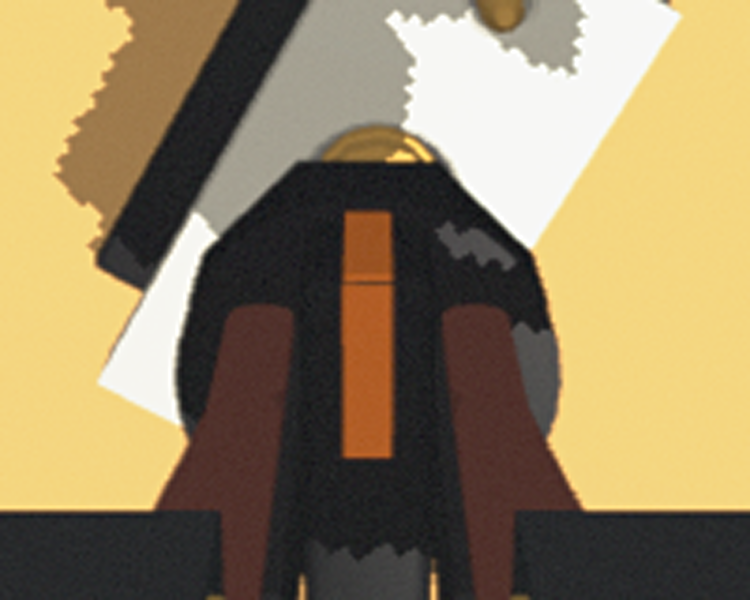

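Run:
```python
from h import *
o=readout.get_obs(); img,K,R,t=grab('wrist','w10.png'); print(o['ee_pos'])
a=np.radians(25.65);Rz=np.array([[np.cos(a),-np.sin(a)],[np.sin(a),np.cos(a)]])
for c in [(50,25),(50,-25),(-50,25),(-50,-25)]:
    w=np.r_[Rz@c+[583.6,9.55],54]; p=proj(w,K,R,t)[0]; print(c,w.round(1),p.round(1),((p-[220,190])*3.75).round())
print('meas corners',back((220+100/3.75,190+383/3.75),54,K,R,t),back((220+682/3.75,190+15/3.75),54,K,R,t))
for s in(1,-1):
    w=np.r_[Rz@(38*s,0)+[583.6,9.55],60]; print('pin',w.round(1),((proj(w,K,R,t)[0]-[220,190])*3.75).round())
crop(img,300,130,410,230,'p10.png',6)
```

```text
[583.24376452  10.5524313  305.13607339]
(50, 25) [617.9  53.7  54. ] [326.1 151.3] [ 398. -145.]
(50, -25) [639.5   8.7  54. ] [400.7 194.8] [678.  18.]
(-50, 25) [527.7  10.4  54. ] [245.6 292.6] [ 96. 385.]
(-50, -25) [549.3 -34.6  54. ] [315.3 328.3] [357. 519.]
meas corners [528.47724043  10.33442795  54.        ] [640.28498608   8.65708069  54.        ]
pin [617.9  26.   60. ] [502.  12.]
pin [549.3  -6.9  60. ] [260. 412.]
```

View pics/p10.png

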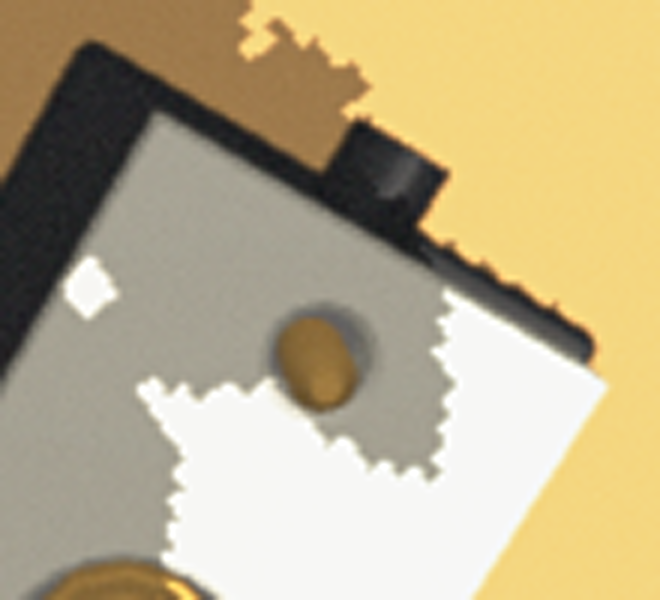

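Knob centre in hand is (582.6,10.6) at 55.3°. It needs about (+1.0,-1.1) mm, so I'm shifting and lowering to just above the shaft.

Emit:
apply_moves:
  commands:
    - [[0.001, -0.0011, -0.008, 0], [0.001, -0.0011, -0.014, 0], [0.001, -0.0011, -0.017, 0], [0.001, -0.0011, -0.018, 0], [0.001, -0.0011, -0.018, 0]]

```text
t: 16.77
ee_pos: [584.6, 8.5, 287.0]
orientation: [1.639, 0.86, -1.639]
ft_force: [0.9, -0.2, -0.1]
width: 13.5
```

Run:
```python
from h import *
o=readout.get_obs(); img,K,R,t=grab('wrist','w11.png'); print(o['t'],o['ee_pos'],o['ft_force'])
cv2.imwrite('pics/c11.png',cv2.resize(img[190:350,220:420,::-1],(750,600),interpolation=cv2.INTER_CUBIC))
i2,K2,R2,t2=grab('side'); 
cv2.imwrite('pics/c11s.png',cv2.resize(i2[200:270,320:390,::-1],(600,600),interpolation=cv2.INTER_CUBIC))
d=np.array([np.cos(np.radians(55.4)),np.sin(np.radians(55.4)),0])
z=o['ee_pos'][2]-205+42
top=back((220+367.5/3.75,190+282/3.75),z,K,R,t); print('ctr',top-21*d)
for P in ([583.6,9.55,78],):
  print('side proj shaft', (proj(P,K2,R2,t2)[0]-[320,200])*600/70, 'knob underside',(proj([*(top-21*d)[:2],z-42],K2,R2,t2)[0]-[320,200])*600/70)
```

```text
16.775 [584.57489048   8.50445913 287.03494463] [ 0.8669476  -0.20945235 -0.08561675]
ctr [584.00230152   8.61096817 124.03494463]
side proj shaft [257.00862151 301.51125965] knob underside [260.11504379 290.5176915 ]
```

View pics/c11.png

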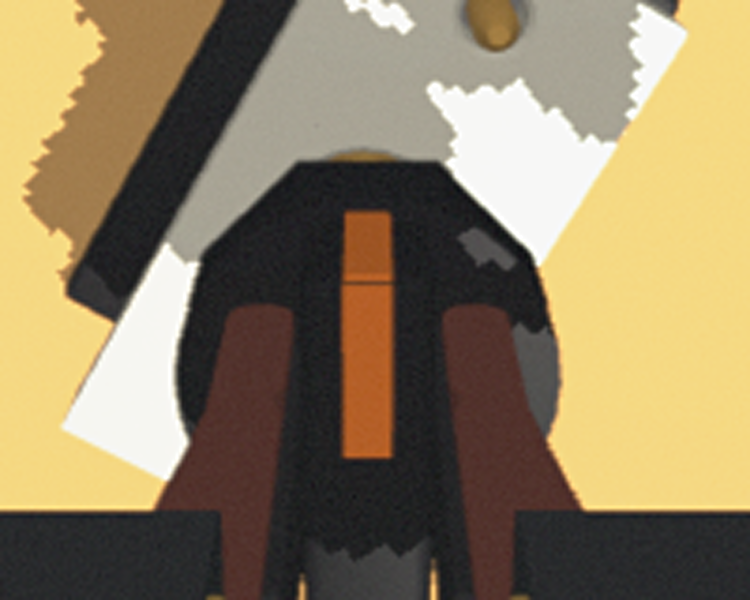

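View pics/c11s.png

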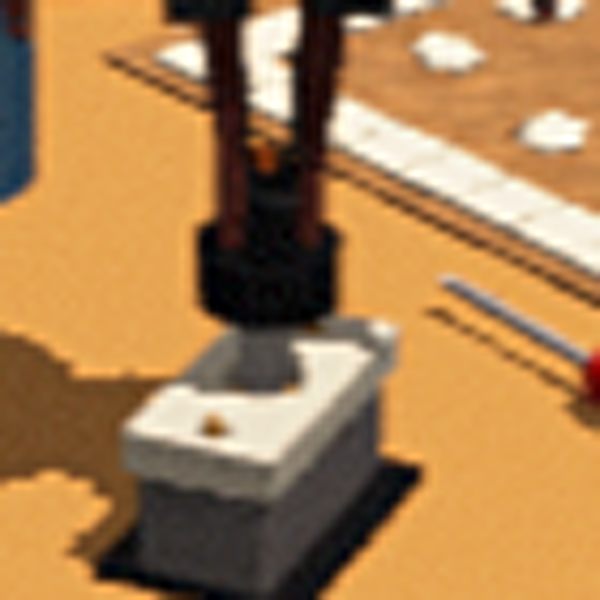

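Emit:
apply_moves:
  commands:
    - [[0, 0, 0, 0], [0, 0, 0, 0], [0, 0, 0, 0]]

```text
t: 17.25
ee_pos: [584.6, 8.6, 287.2]
orientation: [1.639, 0.86, -1.638]
ft_force: [0.3, 0.2, -0.2]
width: 13.7
```

Run:
```python
from h import *
o=readout.get_obs(); print(o['t'],o['ee_pos'],o['ft_force'])
img,K,R,t=grab('wrist','w12.png'); o=readout.get_obs(); print(o['t'],o['ee_pos'])
cv2.imwrite('pics/c12.png',cv2.resize(img[180:340,220:420,::-1],(750,600),interpolation=cv2.INTER_CUBIC))
d=np.array([np.cos(np.radians(55.4)),np.sin(np.radians(55.4)),0])
z=o['ee_pos'][2]-205+42
top=back((220+367.5/3.75,190+282/3.75),z,K,R,t); print('ctr',top-21*d)
print(((proj([617.9,26,60],K,R,t)[0]-[220,180])*3.75),((proj([527.7,10.4,54],K,R,t)[0]-[220,180])*3.75),((proj([639.5,8.7,54],K,R,t)[0]-[220,180])*3.75))
```

```text
17.25 [584.55509029   8.5501042  287.17606412] [ 0.32914619  0.1891243  -0.21448658]
17.3 [584.54354383   8.55142421 287.12908503]
ctr [584.00187793   8.63974689 124.12908503]
[497.21053    68.0813242] [ 61.37609878 467.46400237] [686.29774032  73.03690295]
```

View pics/c12.png

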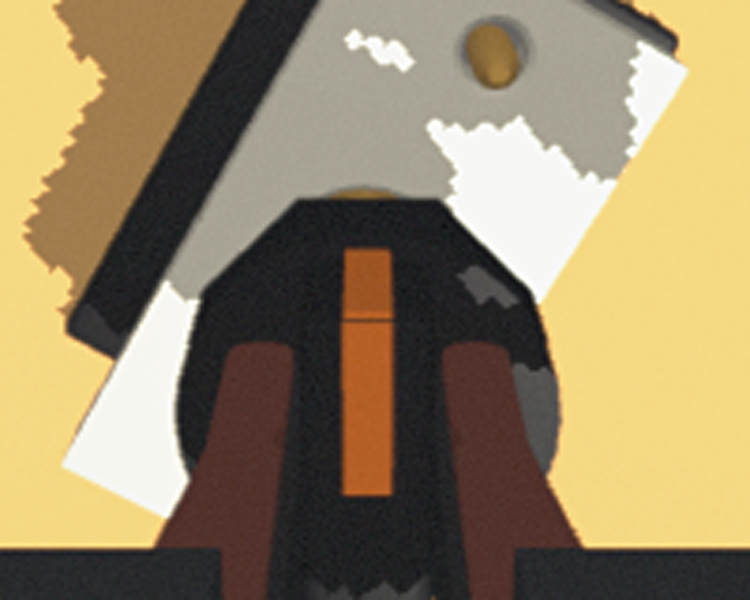

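Settled knob centre is (584.0,8.6); the shaft is at (583.6,9.5). I'm correcting by (-0.4,+0.8) mm and starting the push-on.

Emit:
apply_moves:
  commands:
    - [[-0.0004, 0.0008, 0, 0], [-0.0004, 0.0008, 0, 0], [-0.0004, 0.0008, -0.003, 0], [-0.0004, 0.0008, -0.005, 0], [-0.0004, 0.0008, -0.007, 0], [-0.0004, 0.0008, -0.007, 0]]

```text
t: 18.05
ee_pos: [584.1, 9.4, 279.8]
orientation: [1.638, 0.86, -1.639]
ft_force: [-0.4, -0.5, -0.5]
width: 13.5
```

The underside is 3 mm below the shaft top with no force, so it has entered the bore. Continuing to nearly seated.

Emit:
apply_moves:
  commands:
    - [[0, 0, -0.003, 0], [0, 0, -0.006, 0], [0, 0, -0.009, 0], [0, 0, -0.011, 0], [0, 0, -0.012, 0], [0, 0, -0.012, 0]]

```text
t: 18.8
ee_pos: [584.1, 9.4, 268.0]
orientation: [1.638, 0.86, -1.639]
ft_force: [0.9, 0.1, 0.1]
width: 14.3
```

Run:
```python
from h import *
o=readout.get_obs(); print(o['t'],o['ee_pos'],o['ft_force'],o['moment'])
img,K,R,t=grab('wrist','w13.png')
i2,K2,R2,t2=grab('side')
cv2.imwrite('pics/c13.png',np.hstack([cv2.resize(img[170:340,240:410,::-1],(400,400)),cv2.resize(i2[200:270,320:390,::-1],(400,400),interpolation=cv2.INTER_CUBIC)]))
```

```text
18.8 [584.1359212    9.35938105 268.01200038] [0.86319916 0.07768588 0.1416572 ] [-0.07471094  0.15165441  0.00751733]
```

View pics/c13.png

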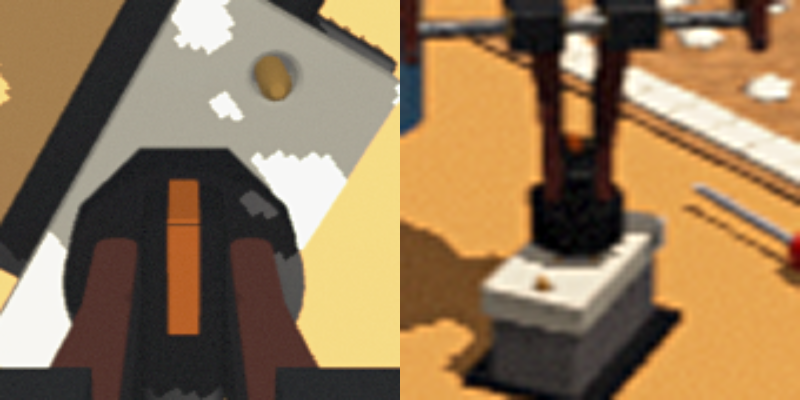

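The knob is on freely with no force. Pressing through the spring.

Emit:
apply_moves:
  commands:
    - [[0, 0, -0.001, 0], [0, 0, -0.002, 0], [0, 0, -0.003, 0], [0, 0, -0.004, 0], [0, 0, -0.004, 0], [0, 0, -0.004, 0]]

```text
t: 19.65
ee_pos: [584.2, 9.4, 264.3]
orientation: [1.639, 0.86, -1.638]
ft_force: [-1.7, 0.4, 4.2]
width: 13.8
```

Emit:
apply_moves:
  commands:
    - [[0, 0, -0.001, 0], [0, 0, -0.002, 0], [0, 0, -0.003, 0], [0, 0, -0.003, 0], [0, 0, -0.003, 0]]

```text
t: 20.27
ee_pos: [584.2, 9.4, 261.4]
orientation: [1.639, 0.86, -1.638]
ft_force: [-1.8, -0.9, 7.0]
width: 13.8
```

Emit:
apply_moves:
  commands:
    - [[0, 0, -0.001, 0], [0, 0, -0.0015, 0], [0, 0, -0.0015, 0], [0, 0, -0.0015, 0]]

```text
t: 20.78
ee_pos: [584.3, 9.4, 260.8]
orientation: [1.639, 0.86, -1.638]
ft_force: [-4.1, 0.6, 15.5]
width: 13.9
```

Emit:
apply_moves:
  commands:
    - [[0, 0, -0.0005, 0], [0, 0, -0.001, 0], [0, 0, -0.001, 0], [0, 0, -0.001, 0]]

```text
t: 21.28
ee_pos: [584.3, 9.4, 260.7]
orientation: [1.639, 0.86, -1.638]
ft_force: [-7.0, -0.2, 23.2]
width: 14.1
```

Force jumps to 23 N and z stalls at 260.7, so it is at the bottom stop. Final look.

Run:
```python
from h import *
img,K,R,t=grab('wrist','w14.png')
i2,K2,R2,t2=grab('side')
cv2.imwrite('pics/c14.png',np.hstack([cv2.resize(img[170:340,240:410,::-1],(400,400)),cv2.resize(i2[200:270,320:390,::-1],(400,400),interpolation=cv2.INTER_CUBIC)]))
print([np.round(d['position'],1).tolist() for d in models.place_of('side','knob')])
o=readout.get_obs(); print(o['t'],o['ee_pos'],o['ft_force'],o['width'])
```

```text
[[469.9, 465.8, -0.7], [585.2, 8.4, 59.0]]
21.425 [584.29287061   9.35975762 260.68660019] [-7.23812141  0.67747562 24.68531988] 14.190699846092796
```

View pics/c14.png

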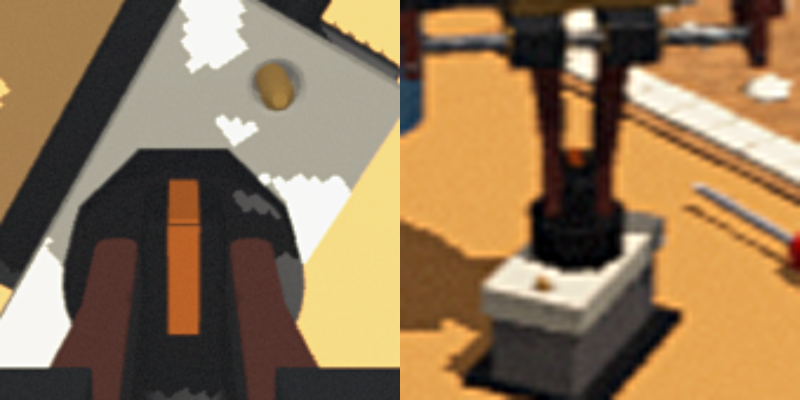

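The knob is down close to the cover, unchanged in the grip, and the cover is flat over the pin. Handing in while still holding it pressed.

```bash
python3 -c "
from h import *
print(workorder.close_job()); o=readout.get_obs(); print(o['t'],o['ft_force'])"
```

```text
the job is handed in; nothing more can be done
None
the job is handed in; nothing more can be done
```

The cover plate is back on the grey box over both pins, and the knob is on the shaft. I handed the job in at about 21.4 s with the knob still gripped and pressed down.

- **Cover:** the picture taken after release shows it flat, with both pins through their holes. It met the box with about 6 N.
- **Knob:** I turned it to about 55° to match the shaft flat, and it slid on with no noticeable force.
- **Press:** the spring force rose from 4 to 7 N. It then jumped to about 24 N while the arm's height stopped changing at 260.7 mm, so the shaft is at the bottom of its travel. The last pictures show the knob just above the cover and unmoved in the grip.
- **Disagreements:**
  - My position measurements differed by up to about 1 mm between views.
  - At the end there was a sideways force of about 7 N.
  - The trained network's best "knob" match in the last side view was a false hit near the dish. Its second match, (585, 8, 59), fits the pressed knob.
- **Other things on the table:** I did not touch any of them, but I did not check their positions again at the end.

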